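Strip the coffee grinder: undo the unmarked burr nut and pack burr and nut

TASK

Unscrew the black cap nut from the coffee grinder's spindle: it may have a left-hand or a right-hand thread, so feel which way gives and stop at once if the spindle and burr start to turn along, for the drive must not be cranked round. Press the nut into the round pocket of the foam-lined parts box, then lift off the steel cone burr and seat it fully down in its own pocket, key in the notch. Leave the moka pot, cup, teaspoon and garlic where they are.

Things in the scene. Friction and masses are not known exactly. Their poses are not given: they have to be found in the camera images.
- grinder: Cream coffee grinder without hopper, fixed, 196 x 132 mm. Origin on the worktop under the vertical spindle's axis; front at x = -68 mm. Deck 100 mm high, with a rim of 56 to 62 mm radius up to 108 mm; motor tower 180 mm high at x = +72 to +126 mm. On the spindle sit a steel carrier disc (top at z = 104 mm), the burr (104 to 144 mm) and on it the nut (144 to 170 mm).
- spindle_top (a point): Top of the spindle, on its axis, z = 161 mm. The spindle is 24 mm thick inside the burr; above the burr 17 mm of thread, 24 mm over its crests, hidden under the nut. It is a coarse two-start thread, lead 16 mm a turn, with play. Nobody knows beforehand whether it is left-hand or right-hand.
- nut: Black cap nut, round and fluted, 40 mm diameter, 26 mm high, 60 g, closed on top. Origin at the centre of its underside, z up. The way that gives it turns almost freely (under 0.1 N m) and may stay at its height; after 1.7 rad it is off the thread and lifts straight off; from 2.2 rad the second start would catch it, so aim at 1.95. The other way it stops after 0.1 rad, then drags the spindle along.
- spindle (a joint): Angle of the grinder's spindle, rad, positive counter-clockwise from above, 0 at the start. The gear train holds it with about 0.5 N m; the nut turned the wrong way drags it along (the burr with it), and pushing it round by more than 0.5 rad either way damages the drive.
- burr: Steel cone burr, 40 mm high, 220 g, bore 27 mm. Origin at the centre of its underside, z up. Flange 56 mm diameter and 6 mm high, ridged cone, then from 24 to 40 mm height a smooth round neck of 36 mm diameter to grip. A drive key, 8 mm wide, 6 mm high, sticks out of the flange to the burr's -x, on the grinder between two 5 mm high dogs. It lifts straight up off the spindle, clear after 58 mm.
- burr_key (a point): Outer end of the burr's drive key, 34 mm from the burr's axis, 3 mm above its underside.
- parts_box: Heavy black box, fixed, 172 x 92 mm, walls 50 mm high, filled with firm grey foam up to z = 45 mm, blue at the floors of its pockets. Origin at the centre of its underside on the worktop. Two pockets on its x axis: a round one for the nut at x = -48 mm, a keyed round one for the burr at x = +32 mm.
- nut_pocket (a point): Centre of the floor of the nut's pocket, at z = 31 mm: round, 44 mm diameter, 14 mm deep. The nut stands in it open side down.
- burr_pocket (a point): Centre of the floor of the burr's pocket, at z = 21 mm: round, 59 mm diameter, 24 mm deep, with a notch 11.5 mm wide for the key. The point's axes are the box's: the burr fits only with its own axes along them (key to the box's -x), flange down; its neck then stands out of the foam.
- notch (a point): Where the key's outer end comes to lie: in the notch of the burr's pocket, 34 mm from the pocket's centre towards the box's -x, at floor height. The notch reaches out to 37 mm.
- moka_pot: Moka pot, 95 x 150 x 169 mm, standing behind the grinder. Origin in its underside.
- espresso_cup: Espresso cup, 60 x 87 x 50 mm, standing left of the grinder near the front edge. Origin in its underside.
- teaspoon: Teaspoon, 130 x 27 x 11 mm, lying near the front edge on the left. Origin in its underside.
- garlic: Bulb of garlic, 60 x 57 x 58 mm, near the front edge between the grinder and the box. Origin in its underside.

How it is judged:
On the way, in this order (a step that is already met when the one before it is completed fails the run):
1. the nut is unscrewed and lifted off the spindle (z of nut in the frame of grinder above 0.166 m), for 0.1 s.
2. the nut is down in its pocket, the burr still on the grinder (horizontal distance between nut and nut_pocket below 0.005 m and z of nut in the frame of nut_pocket below 0.003 m and z of burr in the frame of grinder below 0.11 m), for 0.1 s.
3. the burr is lifted off the spindle (z of burr in the frame of grinder above 0.162 m), for 0.1 s.
At the end, for the whole second after the job is handed in: The nut stands upright on the floor of its round pocket (centred within 5 mm, within 3 mm of the floor), the burr sits on the floor of its keyed pocket (within 3 mm of the floor, centred within 4 mm, key in the notch within 6 mm), both upright and at rest (horizontal distance between nut and nut_pocket below 0.005 m and z of nut in the frame of nut_pocket below 0.003 m and angle between nut's own z axis and vertical below 0.12 rad and horizontal distance between burr and burr_pocket below 0.004 m and z of burr in the frame of burr_pocket below 0.003 m and angle between burr's own z axis and vertical below 0.1 rad and horizontal distance between burr_key and notch below 0.006 m and linear speed of each of nut, burr below 0.01 m/s); the robot touches nothing.
It fails at once if the drive is cranked round: spindle pushed more than 0.5 rad either way (value of joint spindle above 0.5 rad or value of joint spindle below -0.5 rad).
It fails at once if the moka pot, the cup, the teaspoon or the garlic is moved by more than 3 cm, or the pot or cup tipped (distance of any of moka_pot, espresso_cup, teaspoon, garlic from where it was at the start of the episode above 0.03 m or angle between any of moka_pot, espresso_cup's own z axis and vertical above 0.3 rad).
It also fails if it takes over 61 s, if anything falls off the work surface, if the arm or the gripper's body presses on something with over 40 N, if the wrist force passes 120 N, or if a joint passes its speed limit or range.

ROBOT

A 6-joint arm with a two-finger parallel gripper is mounted at the origin on a cart in front of the work surface, level with it; the furniture and walls round the work are solid. World frame = base frame: x ahead of the robot, y to its left, z up, the work surface at z = 0. Lengths are in m, angles in rad, forces in N, time in s.
With the tool pointing down it reaches from about 0.25 to 0.725 m from the base axis. Payload 4 kg.
Tool frame: the origin (TCP) lies midway between the tips of the shut fingers; the grasp point (between the pads) lies 19 mm behind it; z points along the fingers, y is the line along which they close (so a half turn about z gives the same grasp; the last joint's range is limited). The gripper opens to 85 mm and grips with 20 to 120 N. Pads are 22 mm wide; open, the fingers measure 114 mm over their backs; the gripper's body (76 mm by 85 mm) begins 54 mm behind the grasp point. The pads swing forward as they close: fully open they stand 13 mm farther back than shut.
Start: joints at [1.286, 0.241, 0.005, 1.335, 0, 1.571], TCP at [0.14, 0.48, 0.231] pointing down, gripper open.
Joint ranges: [-2.72, 2.72], [-1.05, 1.87], [-1.09, 1.28], [-1.99, 2.15], [-1.42, 1.44], [-3.14, 3.14]. Speed limits (rad/s): [2.79, 2.79, 3.14, 3.14, 3.14, 3.14].

INTERFACE

Orientations are given as a unit quaternion [x, y, z, w].
In Python, from workcell import bot gives the robot as it stands. The module is installed in compiled form; this text tells all that it offers.
- The arm moves only by the tool drive_tool, never from a script. Its arguments are lists of equal length, an entry for each row: "slide": the shift along the tool's x, y, z scaled (see below), a list of three; "rotation": the turn, a rotation vector about the tool's x, y, z scaled (see below), a list of three. A call has exactly 8 rows; each row is the pose to reach, as a shift and turn from the pose commanded when the call began, along the tool's axes at that moment; what a row does not reach only later rows make up. The controller multiplies each number of a shift by 250 mm and each number of a turn by 0.5 rad. A row lasts 1/8 s, in which the tool goes at most 62.5 mm and 10.7 degrees, less where a joint would pass 70% of its speed; a pose out of reach is approached as far as the arm can. A call with a number of a shift or a turn outside -1 to 1 is refused whole. A call with a gripper value outside its range is refused whole. "gripper" is the opening, from 0 (shut) to 1 (fully open), set as the call begins (left out, the last holds). The fingers move at their own pace and stop on an object; the grip force is fixed at half the most. Time passes only in rows, so rows that repeat a pose let the fingers close, or fill a call up. It gives the time, the measured TCP pose, the force, the opening and the grip force at its end, in the units of the state.
- bot.get_obs(): the state, without advancing time (a new reading comes with each control period).
- bot.camera(name): name is "side" or "top" or "wrist"; returns a dict with "image" (384x512x3 uint8, red, green, blue), "z_map" (384x512 float32, m along the optical axis (not along the pixel's ray), 0 where there is no reading), "camera_matrix" (3x3 intrinsics, pixels), "k1" (the pictures are not rectified: a ray, as slopes to the right and down, at radius r is drawn at 1 + k1 r^2 times it, then the intrinsics apply), "xyz" and "orientation" of the camera in the world. Camera axes: x right, y up, looking along -z (the intrinsics and any distortion apply to the point x, -y, -z); pixel columns grow to the right and rows downward; lengths in m; the calibration is good to about 2 mm. A picture is of the moment at which its call begins.
- bot.job_done(): hands the job in; it is judged then, once.
The state is a dict: "clock": time; "joint_pos": joint angles; "joint_vel": joint speeds; "tau": joint torques, N m; "eef_pos": TCP position; "tool_rot": TCP orientation; "ft_force": force on the tool from outside, world axes, zero at the start; "ft_torque": the same for the moment, N m; "grip_width": finger opening in m; "grasp_force": force on a finger pad.
Only numpy, scipy, OpenCV 4.12 (cv2) and the standard library are available. Lean on these libraries where they do the work, as an engineer would, in place of code of your own. Each camera call takes 0.05 s, during which the arm holds its last target. There are 200 camera calls.

## Working session

There is one attempt and no reset: what is moved stays moved. The work goes in short steps, Python scripts to look and compute and a tool call to move; the robot and the scene stay as the last step left them, time stands still between calls to the robot, and variables do not carry over. Pictures are saved under pics/ and viewed, at most 10 in all, crops included, and the job is handed in when it is done.

Besides the shell and the picture viewer there is one more tool, called after ">>>" as name(argument=value, ...) on one line, values as JSON. drive_tool: Moves the arm, as the interface text tells. Shifts and turns lie within -1 to 1; 1 stands for 250 mm of shift or 0.5 rad of turn. Its arguments: {"type":"object","properties":{"slide":{"type":"array","items":{"type":"array","items":{"type":"number"}}},"rotation":{"type":"array","items":{"type":"array","items":{"type":"number"}}},"gripper":{"type":"number"}},"required":["slide","rotation"]}

```bash
mkdir -p pics; cat > h.py <<'E'
import numpy as np, cv2
from scipy.spatial.transform import Rotation as R
from workcell import bot
def shot(name,save=None):
    c=bot.camera(name)
    if save: cv2.imwrite('pics/'+save,c['image'][:,:,::-1])
    return c
def rays(c,uv):
    uv=np.atleast_2d(uv).astype(float); K=np.array(c['camera_matrix'])
    p=cv2.undistortPoints(uv.reshape(-1,1,2),K,np.array([float(c['k1']),0,0,0])).reshape(-1,2)
    d=np.c_[p[:,0],-p[:,1],-np.ones(len(p))]
    return R.from_quat(c['orientation']).apply(d)
def plane(c,uv,z):
    d=rays(c,uv); o=np.array(c['xyz']); return o+d*((z-o[2])/d[:,2])[:,None]
def cloud(c):
    h,w=c['z_map'].shape; u,v=np.meshgrid(np.arange(w),np.arange(h))
    d=rays(c,np.c_[u.ravel(),v.ravel()]); P=np.array(c['xyz'])+d*c['z_map'].ravel()[:,None]
    return P.reshape(h,w,3)
E
python3 - <<'E'
from h import *
a=shot('top'); b=shot('side')
cv2.imwrite('pics/a.png',np.vstack([a['image'],b['image']])[:,:,::-1][::1])
cv2.imwrite('pics/top.png',cv2.resize(a['image'],(800,600))[:,:,::-1])
for c in(a,b):print(c['xyz'],c['orientation'],c['camera_matrix'],c['k1'])
print(bot.get_obs())
E
```

```text
[ 0.22797761 -0.00871405  1.44286402] [-0.06874461  0.07625767  0.72808967 -0.67774949] [[466.01962105   0.         255.44361269]
 [  0.         466.01962105 193.75120681]
 [  0.           0.           1.        ]] -0.02067173666654999
[0.44844437 0.43148101 1.01005597] [-0.01694609  0.22837467  0.97134145 -0.06366805] [[395.81200928   0.         258.29313655]
 [  0.         395.81200928 192.2286675 ]
 [  0.           0.           1.        ]] 0.02866069895983157
{'clock': 0.1, 'joint_pos': array([1.28603282e+00, 2.41331413e-01, 3.82125787e-03, 1.33521494e+00,
       1.88211360e-06, 1.57078976e+00]), 'joint_vel': array([-0.00139208, -0.00157516,  0.00223053,  0.00148174,  0.00027001,
       -0.00037012]), 'tau': array([ 7.48631749e-06, -3.73137438e+01,  2.53010452e+01,  1.08259858e-02,
        3.98048553e-05,  2.55288867e-06]), 'eef_pos': array([0.1402989 , 0.47929782, 0.23049072]), 'tool_rot': array([ 1.41897850e-01,  9.89880836e-01, -9.54489090e-04, -1.37781575e-04]), 'ft_force': array([ 0.03687235,  0.2296363 , -0.13446468]), 'ft_torque': array([ 0.01366925,  0.04304022, -0.01422154]), 'grasp_force': 0.0, 'grip_width': 0.08589592378698381}
```

View pics/top.png

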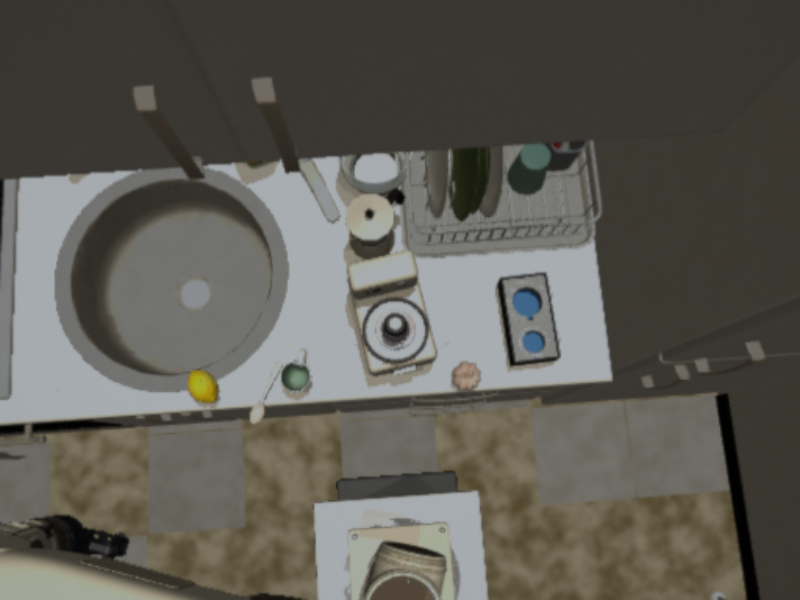

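The top view shows the grinder with its nut at about (396,326). The box is at (528,320), with the large pocket at (526,303) and the small one at (533,342). The garlic is at (466,376), the cup at (295,376) and the pot at (370,220).

```bash
python3 - <<'E'
from h import *
for n in('top','side'):
    c=shot(n); P=cloud(c); im=c['image'].astype(int); hsv=cv2.cvtColor(c['image'],cv2.COLOR_RGB2HSV)
    cv2.imwrite(f'pics/{n}2.png',cv2.resize(c['image'],(800,600))[:,:,::-1])
    z=P[...,2]; X=P[...,0];Y=P[...,1]
    m=((hsv[...,0]>95)&(hsv[...,0]<125)&(hsv[...,1]>100)).astype(np.uint8)
    k,l,s,ce=cv2.connectedComponentsWithStats(m)
    for i in range(1,k):
        if s[i,4]>40: 
            q=P[l==i]; print(n,'blue',s[i],ce[i],np.median(q,0),plane(c,ce[i],.026))
    # nut top
    m=(z>.155)&(z<.185)&(X>.25)&(X<.75)&(np.abs(Y)<.3)
    m=m.astype(np.uint8);k,l,s,ce=cv2.connectedComponentsWithStats(m)
    for i in range(1,k):
        if s[i,4]>20: q=P[l==i]; print(n,'hi',s[i],ce[i],q.mean(0),q.min(0),q.max(0))
    # box top
    m=(z>.038)&(z<.056)&(X>.3)&(X<.75)&(Y<-.1)&(Y>-.5)
    m=m.astype(np.uint8);k,l,s,ce=cv2.connectedComponentsWithStats(m)
    for i in range(1,k):
        if s[i,4]>100:
            q=P[l==i]; pts=plane(c,np.argwhere(l==i)[:,::-1],.05)[:,:2].astype(np.float32)
            print(n,'box',s[i],ce[i],cv2.minAreaRect(pts))
E
```

```text
top blue [328 185  18  20 235] [336.67234043 193.43829787] [ 0.50683637 -0.28753497  0.02114031] [[ 0.50548742 -0.2866222   0.026     ]]
top blue [335 213  13  12 131] [340.96183206 218.46564885] [ 0.42525428 -0.29035037  0.03091044] [[ 0.42629571 -0.2913744   0.026     ]]
top hi [297 103   7  38  78] [300.53846154 120.23076923] [ 0.69948099 -0.17734923  0.17077886] [ 0.64469157 -0.18435591  0.15517591] [ 0.74771476 -0.16360886  0.1844159 ]
top hi [315 102   5  35  78] [317.34615385 117.94871795] [ 0.7034269  -0.2266772   0.16968627] [ 0.653818   -0.23222718  0.15560649] [ 0.74922004 -0.21673246  0.18486481]
top hi [283 104   3  16  25] [284.16 110.4 ] [ 0.73308807 -0.13280134  0.16979431] [ 0.70204185 -0.13558395  0.15572144] [ 0.74916199 -0.12890209  0.18317732]
top hi [308 104   3  17  29] [309.20689655 110.89655172] [ 0.72706377 -0.20545096  0.16827746] [ 0.69852938 -0.20811092  0.15600512] [ 0.74790732 -0.20111762  0.17912694]
top hi [196 112  22  31 299] [206.94983278 126.65217391] [0.70042904 0.09336003 0.16694124] [0.65685957 0.06656392 0.15511064] [0.74998709 0.12416653 0.17
[... 2609 characters left out ...]
04 ] [0.67076337 0.02214849 0.17105334]
side hi [151 206  42  20 483] [171.38923395 214.37888199] [0.69875116 0.09825313 0.16657466] [0.65429313 0.06944499 0.15501097] [0.74445391 0.12393586 0.1744449 ]
side box [235  72  96  13 382] [281.81413613  78.01570681] ((0.4927206039428711, -0.45051145553588867), (0.2991965711116791, 0.026166148483753204), 1.673775315284729)
side box [ 254  108   60   32 1231] [284.30219334 123.1056052 ] ((0.4701536297798157, -0.2798442244529724), (0.17134658992290497, 0.10318304598331451), 1.9863656759262085)
side box [308 160  15  13 125] [315.128 165.648] ((0.36820003390312195, -0.14406567811965942), (0.03915557637810707, 0.038788821548223495), 7.375026226043701)
```

View pics/side2.png

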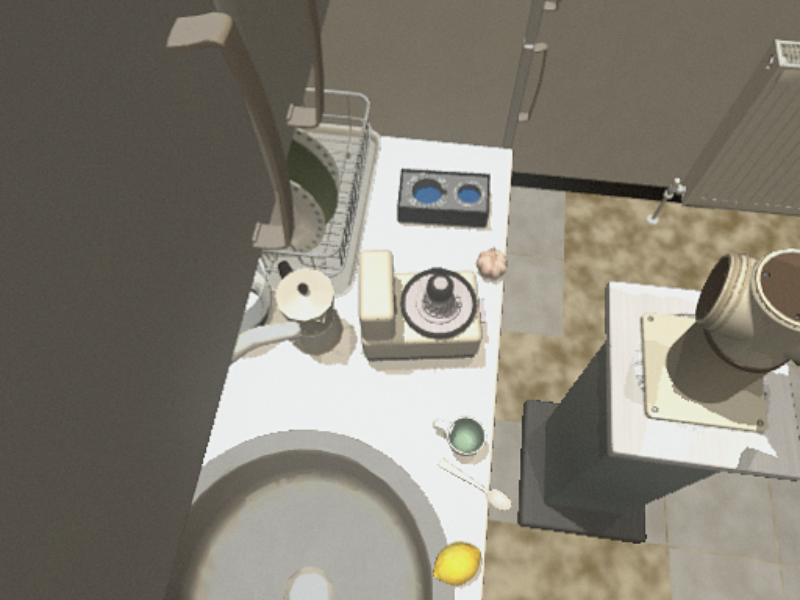

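The side view agrees with the top one. It shows the nut at (437,288), the box at (445,197) and the tower at (377,288). Next I move above the nut.

>>> drive_tool(slide=[[-0.11, -0.1, -0.035], [-0.22, -0.2, -0.07], [-0.33, -0.3, -0.105], [-0.44, -0.4, -0.14], [-0.55, -0.5, -0.175], [-0.66, -0.6, -0.21], [-0.77, -0.7, -0.245], [-0.88, -0.79, -0.28]], rotation=[[0, 0, 0], [0, 0, 0], [0, 0, 0], [0, 0, 0], [0, 0, 0], [0, 0, 0], [0, 0, 0], [0, 0, 0]])

```text
clock: 1.2
eef_pos: [0.2964, 0.2273, 0.3016]
tool_rot: [0.142, 0.99, -0.0, 0.0]
ft_force: [0.0, 0.7, -0.1]
grip_width: 0.0855
grasp_force: 0.0
```

>>> drive_tool(slide=[[-0.12, -0.11, 0], [-0.25, -0.22, 0], [-0.37, -0.33, 0], [-0.5, -0.44, 0], [-0.62, -0.55, 0], [-0.75, -0.66, 0], [-0.87, -0.78, 0], [-0.87, -0.78, 0]], rotation=[[0, 0, -0.12], [0, 0, -0.25], [0, 0, -0.37], [0, 0, -0.5], [0, 0, -0.62], [0, 0, -0.75], [0, 0, -0.86], [0, 0, -0.86]])

```text
clock: 2.2
eef_pos: [0.4508, -0.0218, 0.3006]
tool_rot: [-0.07, 0.998, -0.0, -0.0]
ft_force: [0.1, 0.5, -0.1]
grip_width: 0.0853
grasp_force: 0.0
```

```bash
python3 - <<'E'
from h import *
c=shot('wrist'); cv2.imwrite('pics/w1.png',cv2.resize(c['image'],(800,600))[:,:,::-1]); np.savez('w1.npz',**c)
o=bot.get_obs(); r=R.from_quat(o['tool_rot']).as_matrix(); print(o['clock'],o['eef_pos'],o['joint_pos'],r,c['xyz'],c['camera_matrix'][0])
E
```

```text
2.25 [ 0.45009126 -0.02064486  0.30074462] [-4.60255527e-02  1.22811915e-01  3.93925533e-02  1.48878932e+00
  2.81358389e-04 -1.88236374e-01] [[-9.89904167e-01 -1.41731388e-01 -1.39791837e-03]
 [-1.41731997e-01  9.89905006e-01  3.46042092e-04]
 [ 1.33476137e-03  5.40678270e-04 -9.99998963e-01]] [ 0.37266111 -0.0323602   0.44296938] [264.32066678   0.         254.85995177]
```

View pics/w1.png

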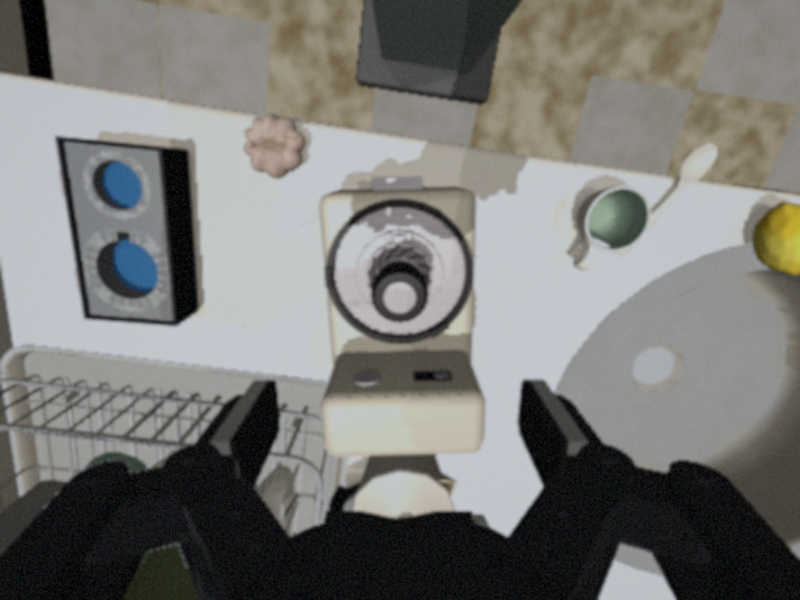

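The wrist view has the grinder straight in the image, so its yaw is about the tool's, roughly 8°. The nut top is at (400,295) and the box at (125,230). The notch at (124,237) points at the nut pocket, as specified.

```bash
cat > meas.py <<'E'
from h import *
def circ(p):
    A=np.c_[2*p[:,:2],np.ones(len(p))]; s=np.linalg.lstsq(A,(p[:,:2]**2).sum(1),rcond=None)[0]
    return s[:2],np.sqrt(s[2]+s[0]**2+s[1]**2)
def comp(m,seed):
    k,l,s,ce=cv2.connectedComponentsWithStats(m.astype(np.uint8))
    d=[np.inf]+[np.hypot(*(ce[i]-seed)) if s[i,4]>60 else np.inf for i in range(1,k)]
    return (l==int(np.argmin(d))).astype(np.uint8)
def outline(m): 
    return max(cv2.findContours(m,cv2.RETR_EXTERNAL,cv2.CHAIN_APPROX_NONE)[0],key=len).reshape(-1,2)
def proj(c,p):
    K=np.array(c['camera_matrix']);q=R.from_quat(c['orientation']).inv().apply(np.array(p)-c['xyz']);a=np.array([q[0],-q[1]])/-q[2]
    a*=1+c['k1']*(a@a); return a*K[0,0]+K[:2,2]
def run(c,n):
    P=cloud(c);X,Y,Z=P[...,0],P[...,1],P[...,2]
    near=lambda x,y,r:np.hypot(X-x,Y-y)<r
    m=comp((Z>.164)&(Z<.176)&near(.455,-.019,.035),proj(c,[.455,-.019,.17]))
    print(n,'nut top',circ(plane(c,outline(m),.170)), np.median(Z[m>0]))
    dk=(c['image'].max(2)<75)&(Z>.095)&(Z<.118)&near(.455,-.019,.075)&~near(.455,-.019,.045)
    m=comp(dk,proj(c,[.455,-.019,.108])); 
    h=cv2.convexHull(np.argwhere(m)[:,::-1].astype(np.int32)).reshape(-1,2)
    print(n,'rim',circ(plane(c,h,.108)),m.sum())
    m=comp((Z>.173)&(Z<.187)&near(.55,-.004,.09),proj(c,[.55,-.004,.18]))
    print(n,'tower',cv2.minAreaRect(plane(c,outline(m),.18)[:,:2].astype(np.float32)))
    m=comp((Z>.040)&(Z<.056)&near(.47,-.285,.12),proj(c,[.47,-.285,.05]))
    print(n,'box',cv2.minAreaRect(plane(c,outline(m),.05)[:,:2].astype(np.float32)))
    for x,y,r,nm in((.423,-.291,.032,'np'),(.503,-.287,.045,'bp')):
        hole=(Z<.0395)&(near(x,y,r)) if False else (Z<.040)&(Z>.01)
        o=proj(c,[x,y,.04]);h=comp(hole,o); p=plane(c,outline(h),.045)
        print(n,nm,circ(p),h.sum(), cv2.minEnclosingCircle(p[:,:2].astype(np.float32)))
E
python3 - <<'E'
from meas import *
run(dict(np.load('w1.npz')),'wrist')
for n in('top','side'):run(shot(n),n)
E
```

```text
wrist nut top (array([ 0.45427385, -0.02096644]), np.float64(0.019198185070529724)) 0.16955879032742957
wrist rim (array([ 0.4548969 , -0.01973203]), np.float64(0.06026182885047293)) 909
wrist tower ((0.5486205220222473, -0.004579916596412659), (0.05251805856823921, 0.11820247769355774), 9.74117374420166)
wrist box ((0.4711923599243164, -0.2822705805301666), (0.17152254283428192, 0.09943396598100662), 2.8862361907958984)
wrist np (array([ 0.42352566, -0.28557699]), np.float64(0.020435137049324946)) 710 ((0.42390748858451843, -0.2854917347431183), 0.021937670186161995)
wrist bp (array([ 0.50146351, -0.28140573]), np.float64(0.02785933704259305)) 1060 ((0.49917834997177124, -0.27931854128837585), 0.032209452241659164)
top nut top (array([ 0.57978689, -0.04011412]), np.float64(0.7387739652487864)) 0.008699036913932146
top rim (array([ 0.64855249, -0.04585615]), np.float64(0.9656871550749231)) 196608
top tower ((0.543527364730835, -0.038591206073760986), (1.5660722255706787, 1.106325626373291), 86.00810241699219)
top box ((0.47218412160873413, -0.28669533133506775), (0.17288397252559662,
[... 350 characters left out ...]
(array([ 0.45465952, -0.01727626]), np.float64(0.018969828903284018)) 0.16940089751450366
side rim (array([ 0.45555671, -0.01792489]), np.float64(0.061373035854068336)) 227
side tower ((0.550665020942688, 0.0011361762881278992), (0.05108706280589104, 0.1238669902086258), 9.380463600158691)
side box ((0.5143040418624878, -0.2783524990081787), (0.08250696212053299, 0.1003989428281784), 3.0849735736846924)
side np (array([ 0.39946952, -0.2288887 ]), np.float64(0.013227464164042104)) 64 ((0.3987773060798645, -0.2303611785173416), 0.017187615856528282)
side bp (array([ 0.5062981 , -0.27667779]), np.float64(0.02261079556682947)) 148 ((0.5016101598739624, -0.2809140682220459), 0.028322095051407814)
```

>>> drive_tool(slide=[[-0.018, 0.004, 0.1], [-0.018, 0.004, 0.2], [-0.018, 0.004, 0.3], [-0.018, 0.004, 0.4], [-0.018, 0.004, 0.5], [-0.018, 0.004, 0.588], [-0.018, 0.004, 0.588], [-0.018, 0.004, 0.588]], rotation=[[0, 0, -0.04], [0, 0, -0.04], [0, 0, -0.04], [0, 0, -0.04], [0, 0, -0.04], [0, 0, -0.04], [0, 0, -0.04], [0, 0, -0.04]], gripper=0.75)

```text
clock: 3.35
eef_pos: [0.4548, -0.0175, 0.1553]
tool_rot: [-0.083, 0.997, -0.0, 0.001]
ft_force: [-0.3, 0.7, 0.6]
grip_width: 0.0639
grasp_force: 0.0
```

```bash
python3 - <<'E'
from h import *
c=shot('wrist'); cv2.imwrite('pics/w2.png',cv2.resize(c['image'],(800,600))[:,:,::-1]); 
s=shot('side')['image'][120:230,200:350]; cv2.imwrite('pics/s2.png',cv2.resize(s,(750,550))[:,:,::-1])
o=bot.get_obs(); print(o)
E
```

```text
{'clock': 3.45, 'joint_pos': array([-3.90310545e-02,  2.01793196e-01, -2.49489612e-01,  1.11704866e+00,
        5.76274833e-05, -2.04911970e-01]), 'joint_vel': array([-0.00596449,  0.00078145,  0.00035454, -0.00315986, -0.00041492,
       -0.00079342]), 'tau': array([ 7.07809743e-02, -3.33350766e+01,  2.32917273e+01,  1.40455115e-02,
        3.26644731e-03,  1.17152867e-03]), 'eef_pos': array([ 0.45522763, -0.01775954,  0.15559319]), 'tool_rot': array([-8.28453698e-02,  9.96561651e-01, -1.21349379e-04,  1.22678069e-03]), 'ft_force': array([ 0.84030031,  0.78486726, -0.57968155]), 'ft_torque': array([ 0.02624793, -0.03685226,  0.00652881]), 'grasp_force': 0.0, 'grip_width': 0.06394134028396826}
```

View pics/w2.png

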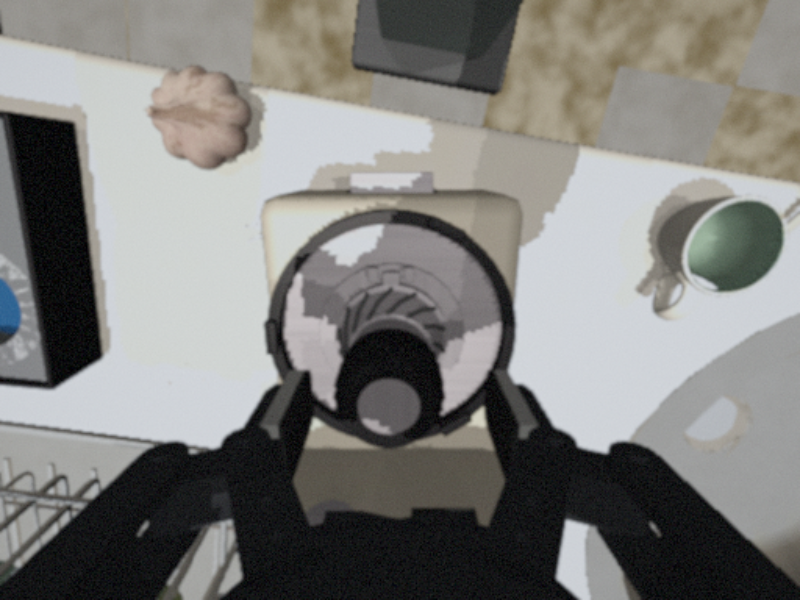

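The wrist view shows the nut at column 388 and the fingertips at about 305 and 500 (middle 402), so the tool sits a few mm too far to +y. I measure that offset.

```bash
python3 - <<'E'
from meas import *
ps=np.mean([bot.get_obs()['eef_pos'] for _ in range(5)],0)
c=shot('wrist');P=cloud(c);Z=P[...,2]
m=comp((Z>.164)&(Z<.176)&(np.hypot(P[...,0]-.455,P[...,1]+.019)<.024),proj(c,[.455,-.019,.17]))
ce,r=circ(plane(c,outline(m),.170)); print(ce,r,ps,c['xyz'])
T=R.from_quat(bot.get_obs()['tool_rot']).as_matrix(); print('tool delta mm',1e3*T.T@np.r_[ce-ps[:2],0])
E
```

```text
[ 0.45285284 -0.02080352] 0.019278111915068126 [ 0.45522763 -0.01775954  0.15559319] [ 0.37684589 -0.03028656  0.29768899]
tool delta mm [ 2.8441607  -2.61077779 -0.00535029]
```

>>> drive_tool(slide=[[0.005, -0.009, 0.005], [0.005, -0.009, 0.005], [0.005, -0.009, 0.005], [0.005, -0.009, 0.005], [0.005, -0.009, 0.005], [0.005, -0.009, 0.005], [0.005, -0.009, 0.005], [0.005, -0.009, 0.005]], rotation=[[0, 0, 0], [0, 0, 0], [0, 0, 0], [0, 0, 0], [0, 0, 0], [0, 0, 0], [0, 0, 0], [0, 0, 0]])

```text
clock: 4.5
eef_pos: [0.4535, -0.0205, 0.1531]
tool_rot: [-0.083, 0.997, 0.0, 0.0]
ft_force: [-0.2, 0.1, -0.6]
grip_width: 0.064
grasp_force: 0.0
```

>>> drive_tool(slide=[[0, 0, 0], [0, 0, 0], [0, 0, 0], [0, 0, 0], [0, 0, 0], [0, 0, 0], [0, 0, 0], [0, 0, 0]], rotation=[[0, 0, 0], [0, 0, 0], [0, 0, 0], [0, 0, 0], [0, 0, 0], [0, 0, 0], [0, 0, 0], [0, 0, 0]], gripper=0.3)

```text
clock: 5.5
eef_pos: [0.4537, -0.0205, 0.1534]
tool_rot: [-0.083, 0.997, -0.0, 0.0]
ft_force: [-1.7, 0.2, 5.4]
grip_width: 0.038
grasp_force: 59.9
```

```bash
python3 - <<'E'
from h import *
o=bot.get_obs(); print({k:np.round(o[k],3) for k in('clock','eef_pos','joint_pos','ft_force','ft_torque','grip_width','grasp_force')})
E
```

```text
{'clock': np.float64(5.5), 'eef_pos': array([ 0.454, -0.021,  0.153]), 'joint_pos': array([-0.045,  0.202, -0.255,  1.113,  0.   , -0.21 ]), 'ft_force': array([-1.655,  0.15 ,  5.362]), 'ft_torque': array([0.047, 0.285, 0.024]), 'grip_width': np.float64(0.038), 'grasp_force': np.float64(59.888)}
```

>>> drive_tool(slide=[[0, 0, 0], [0, 0, 0], [0, 0, 0], [0, 0, 0], [0, 0, 0], [0, 0, 0], [0, 0, 0], [0, 0, 0]], rotation=[[0, 0, -0.1], [0, 0, -0.2], [0, 0, -0.3], [0, 0, -0.4], [0, 0, -0.45], [0, 0, -0.45], [0, 0, -0.45], [0, 0, -0.45]])

```text
clock: 6.5
eef_pos: [0.4541, -0.0206, 0.1534]
tool_rot: [-0.194, 0.981, -0.0, 0.001]
ft_force: [-0.5, -0.3, 5.4]
grip_width: 0.0383
grasp_force: 59.9
```

```bash
python3 - <<'E'
from h import *
o=bot.get_obs(); print({k:np.round(o[k],3) for k in('clock','eef_pos','joint_pos','tau','ft_force','ft_torque','grip_width','grasp_force')})
a=shot('side')['image'][150:215,245:320]; cv2.imwrite('pics/s3.png',cv2.resize(a,None,fx=8,fy=8,interpolation=2)[:,:,::-1])
E
```

```text
{'clock': np.float64(6.5), 'eef_pos': array([ 0.454, -0.021,  0.153]), 'joint_pos': array([-0.045,  0.203, -0.254,  1.112, -0.   , -0.435]), 'tau': array([ 2.0100e-01, -3.1140e+01,  2.1285e+01,  2.3000e-01,  1.1000e-01,
       -2.3000e-02]), 'ft_force': array([-0.474, -0.285,  5.45 ]), 'ft_torque': array([-0.104, -0.077, -0.021]), 'grip_width': np.float64(0.038), 'grasp_force': np.float64(59.938)}
```

The torque about z stays near zero after 0.225 rad counter-clockwise, so the nut gives that way (right-hand thread). I carry on in 0.5 rad steps.

>>> drive_tool(slide=[[0, 0, 0], [0, 0, 0], [0, 0, 0], [0, 0, 0], [0, 0, 0], [0, 0, 0], [0, 0, 0], [0, 0, 0]], rotation=[[0, 0, -0.12], [0, 0, -0.25], [0, 0, -0.37], [0, 0, -0.5], [0, 0, -0.62], [0, 0, -0.75], [0, 0, -0.87], [0, 0, -1]])

```text
clock: 7.55
eef_pos: [0.4537, -0.021, 0.1534]
tool_rot: [-0.431, 0.902, -0.001, -0.0]
ft_force: [-0.4, -2.0, 5.7]
grip_width: 0.0384
grasp_force: 60.0
```

```bash
python3 - <<'E'
from h import *
o=bot.get_obs(); print({k:np.round(o[k],3) for k in('clock','joint_pos','ft_force','ft_torque','grip_width')})
a=shot('side')['image'][150:215,245:320]; cv2.imwrite('pics/s3.png',cv2.resize(a,None,fx=8,fy=8,interpolation=2)[:,:,::-1])
E
```

```text
{'clock': np.float64(7.55), 'joint_pos': array([-4.600e-02,  2.030e-01, -2.550e-01,  1.113e+00, -1.000e-03,
       -9.370e-01]), 'ft_force': array([-0.412, -1.953,  5.67 ]), 'ft_torque': array([-0.354,  0.042, -0.06 ]), 'grip_width': np.float64(0.038)}
```

View pics/s3.png

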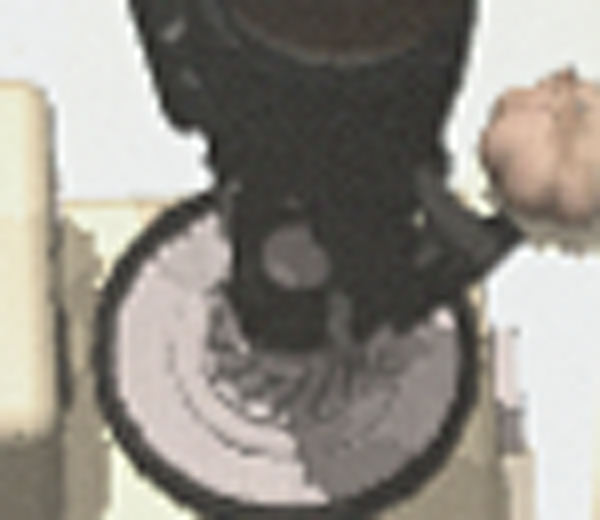

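The side crop shows the gripper on the nut at (300,260) and the burr below it; the torque is only 0.06 N m, so nothing is being dragged. I continue.

>>> drive_tool(slide=[[0, 0, 0], [0, 0, 0], [0, 0, 0], [0, 0, 0], [0, 0, 0], [0, 0, 0], [0, 0, 0], [0, 0, 0]], rotation=[[0, 0, -0.12], [0, 0, -0.25], [0, 0, -0.37], [0, 0, -0.5], [0, 0, -0.62], [0, 0, -0.75], [0, 0, -0.87], [0, 0, -1]])

```text
clock: 8.6
eef_pos: [0.4547, -0.0217, 0.1535]
tool_rot: [-0.641, 0.768, -0.002, 0.0]
ft_force: [1.9, -4.1, 4.8]
grip_width: 0.0384
grasp_force: 59.9
```

>>> drive_tool(slide=[[0, 0, 0], [0, 0, 0], [0, 0, 0], [0, 0, 0], [0, 0, 0], [0, 0, 0], [0, 0, 0], [0, 0, 0]], rotation=[[0, 0, -0.12], [0, 0, -0.25], [0, 0, -0.37], [0, 0, -0.5], [0, 0, -0.62], [0, 0, -0.75], [0, 0, -0.87], [0, 0, -1]])

```text
clock: 9.6
eef_pos: [0.4557, -0.0222, 0.1536]
tool_rot: [0.811, -0.586, 0.003, 0.0]
ft_force: [4.5, -4.3, 2.2]
grip_width: 0.038
grasp_force: 59.8
```

>>> drive_tool(slide=[[0, 0, 0], [0, 0, 0], [0, 0, 0], [0, 0, 0], [0, 0, 0], [0, 0, 0], [0, 0, 0], [0, 0, 0]], rotation=[[0, 0, -0.1], [0, 0, -0.2], [0, 0, -0.3], [0, 0, -0.4], [0, 0, -0.45], [0, 0, -0.45], [0, 0, -0.45], [0, 0, -0.45]])

```text
clock: 10.6
eef_pos: [0.4561, -0.022, 0.1537]
tool_rot: [0.871, -0.492, 0.003, 0.0]
ft_force: [5.3, -3.4, 1.6]
grip_width: 0.0383
grasp_force: 59.9
```

```bash
python3 - <<'E'
from h import *
o=bot.get_obs(); print({k:np.round(o[k],3) for k in('clock','eef_pos','joint_pos','ft_force','ft_torque','grip_width')}, R.from_quat(o['tool_rot']).as_matrix().round(3))
E
```

```text
{'clock': np.float64(10.6), 'eef_pos': array([ 0.456, -0.022,  0.154]), 'joint_pos': array([-0.046,  0.203, -0.253,  1.109, -0.003, -2.16 ]), 'ft_force': array([ 5.3  , -3.445,  1.551]), 'ft_torque': array([-0.881, -1.09 , -0.042]), 'grip_width': np.float64(0.038)} [[ 0.517 -0.856  0.005]
 [-0.856 -0.517 -0.003]
 [ 0.006 -0.003 -1.   ]]
```

Turned 1.95 rad in all without any drag. Now I lift.

>>> drive_tool(slide=[[0, 0, -0.02], [0, 0, -0.05], [0, 0, -0.09], [0, 0, -0.14], [0, 0, -0.2], [0, 0, -0.28], [0, 0, -0.36], [0, 0, -0.44]], rotation=[[0, 0, 0], [0, 0, 0], [0, 0, 0], [0, 0, 0], [0, 0, 0], [0, 0, 0], [0, 0, 0], [0, 0, 0]])

```text
clock: 11.6
eef_pos: [0.453, -0.0203, 0.264]
tool_rot: [0.871, -0.491, -0.0, 0.0]
ft_force: [-0.1, 0.6, -1.0]
grip_width: 0.0378
grasp_force: 61.4
```

```bash
python3 - <<'E'
from h import *
o=bot.get_obs(); print({k:np.round(o[k],3) for k in('clock','eef_pos','joint_pos','ft_force','ft_torque','grip_width')}, R.from_quat(o['tool_rot']).as_matrix().round(3))
c=shot('wrist'); cv2.imwrite('pics/w4.png',cv2.resize(c['image'],(800,600))[:,:,::-1]); np.savez('w4.npz',**c)
E
```

```text
{'clock': np.float64(11.6), 'eef_pos': array([ 0.453, -0.02 ,  0.264]), 'joint_pos': array([-0.045,  0.136, -0.04 ,  1.396,  0.   , -2.16 ]), 'ft_force': array([-0.11 ,  0.613, -1.048]), 'ft_torque': array([-0.001, -0.046, -0.031]), 'grip_width': np.float64(0.038)} [[ 0.518 -0.855 -0.001]
 [-0.855 -0.518  0.   ]
 [-0.001  0.    -1.   ]]
```

View pics/w4.png

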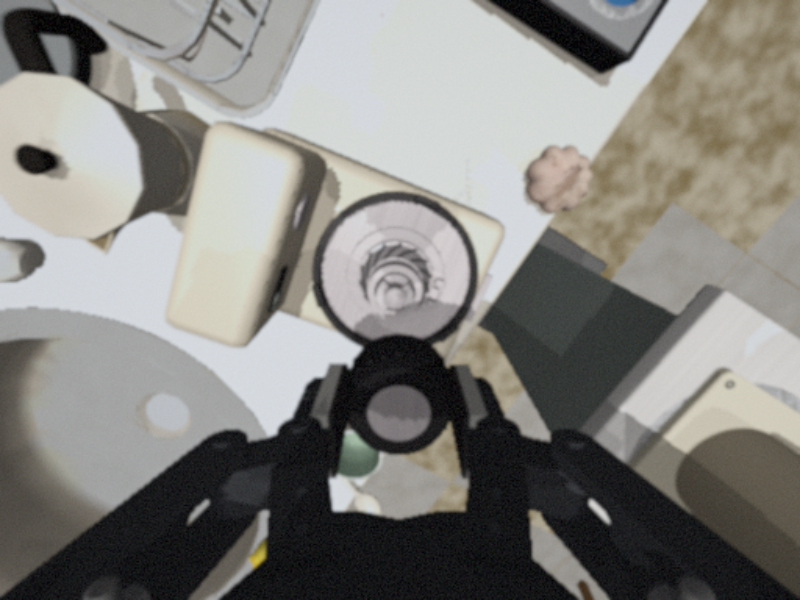

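The nut is held and off (its top is at (398,410)). The bare spindle and burr are at (395,285), with the key at (437,285) towards the grinder's front. I move to the box while turning back.

>>> drive_tool(slide=[[0.1, 0.08, 0], [0.21, 0.16, 0], [0.32, 0.24, 0], [0.43, 0.33, 0], [0.54, 0.41, 0], [0.65, 0.5, 0], [0.76, 0.58, 0], [0.85, 0.65, 0]], rotation=[[0, 0, 0.12], [0, 0, 0.25], [0, 0, 0.37], [0, 0, 0.5], [0, 0, 0.62], [0, 0, 0.75], [0, 0, 0.87], [0, 0, 1]])

```text
clock: 12.65
eef_pos: [0.4241, -0.2873, 0.2627]
tool_rot: [0.722, -0.692, -0.0, -0.0]
ft_force: [0.5, -0.4, -1.6]
grip_width: 0.0383
grasp_force: 61.4
```

>>> drive_tool(slide=[[0, 0, 0], [0, 0, 0], [0, 0, 0], [0, 0, 0], [0, 0, 0], [0, 0, 0], [0, 0, 0], [0, 0, 0]], rotation=[[0, 0, 0.12], [0, 0, 0.25], [0, 0, 0.37], [0, 0, 0.5], [0, 0, 0.62], [0, 0, 0.75], [0, 0, 0.87], [0, 0, 1]])

```text
clock: 13.65
eef_pos: [0.4243, -0.286, 0.2627]
tool_rot: [-0.528, 0.849, 0.001, -0.0]
ft_force: [0.1, 0.1, -0.3]
grip_width: 0.038
grasp_force: 61.4
```

>>> drive_tool(slide=[[0, 0, 0], [0, 0, 0], [0, 0, 0], [0, 0, 0], [0, 0, 0], [0, 0, 0], [0, 0, 0], [0, 0, 0]], rotation=[[0, 0, 0.12], [0, 0, 0.25], [0, 0, 0.37], [0, 0, 0.5], [0, 0, 0.62], [0, 0, 0.75], [0, 0, 0.87], [0, 0, 1]])

```text
clock: 14.65
eef_pos: [0.4243, -0.286, 0.2627]
tool_rot: [-0.302, 0.953, 0.001, -0.0]
ft_force: [1.4, 0.1, -0.9]
grip_width: 0.0379
grasp_force: 61.4
```

>>> drive_tool(slide=[[0, 0, 0], [0, 0, 0], [0, 0, 0], [0, 0, 0], [0, 0, 0], [0, 0, 0], [0, 0, 0], [0, 0, 0]], rotation=[[0, 0, 0.15], [0, 0, 0.3], [0, 0, 0.45], [0, 0, 0.6], [0, 0, 0.75], [0, 0, 0.9], [0, 0, 1], [0, 0, 1]])

```text
clock: 15.65
eef_pos: [0.4243, -0.2861, 0.2628]
tool_rot: [-0.058, 0.998, 0.0, -0.0]
ft_force: [-0.1, 0.3, -0.8]
grip_width: 0.0378
grasp_force: 61.4
```

```bash
cat >> meas.py <<'E'
def box(c):
    P=cloud(c);X,Y,Z=P[...,0],P[...,1],P[...,2];near=lambda x,y,r:np.hypot(X-x,Y-y)<r
    m=comp((Z>.040)&(Z<.056)&near(.4716,-.285,.12),proj(c,[.4716,-.285,.05]))
    print('box',cv2.minAreaRect(plane(c,outline(m),.05)[:,:2].astype(np.float32)))
    for x,y,nm in((.4237,-.2865,'np'),(.5036,-.2831,'bp')):
        h=comp((Z<.040)&(Z>.01)&near(x,y,.042),proj(c,[x,y,.045])); p=plane(c,outline(h),.045); k=h
        print(nm,circ(p),h.sum())
        hs=cv2.cvtColor(c['image'],cv2.COLOR_RGB2HSV);b=((hs[...,0]>95)&(hs[...,0]<125)&(hs[...,1]>90)&near(x,y,.045)).astype(np.uint8)
        if b.sum()>30: print(' blue',b.sum(),circ(plane(c,outline(b),.031 if nm=='np' else .021)))
E
python3 - <<'E'
from meas import *
o=bot.get_obs(); T=R.from_quat(o['tool_rot']).as_matrix()
print(o['clock'],o['eef_pos'].round(4),o['joint_pos'].round(3),T.round(3))
c=shot('wrist'); cv2.imwrite('pics/w5.png',cv2.resize(c['image'],(800,600))[:,:,::-1]); np.savez('w5.npz',**c)
box(c); box(shot('top'))
P=cloud(c);Z=P[...,2];e=o['eef_pos']
m=comp((Z>e[2]+.006)&(Z<e[2]+.025)&(np.hypot(P[...,0]-e[0],P[...,1]-e[1])<.03),proj(c,e+[0,0,.0165]))
ce,r=circ(plane(c,outline(m),e[2]+.0165));print('nut',ce,r,np.median(Z[m>0]),'tool',T.T@np.r_[ce-e[:2],0])
E
```

```text
15.65 [ 0.4243 -0.2861  0.2628] [-0.593  0.254  0.104  1.422  0.    -0.709] [[-0.993 -0.116 -0.001]
 [-0.116  0.993  0.001]
 [ 0.001  0.001 -1.   ]]
box ((0.45585474371910095, -0.28785043954849243), (0.14261893928050995, 0.09518208354711533), 3.188173532485962)
np (array([ 0.42275691, -0.28796668]), np.float64(0.020850845321974468)) 740
 blue 2365 (array([ 0.42566444, -0.28698081]), np.float64(0.020105611687455047))
bp (array([ 0.49178505, -0.28597634]), np.float64(0.020895731705631127)) 422
 blue 357 (array([ 0.50092367, -0.28472414]), np.float64(0.020370879155174514))
box ((0.4723198711872101, -0.28673261404037476), (0.17263872921466827, 0.09608156979084015), 2.812256097793579)
np (array([ 0.42903256, -0.28392894]), np.float64(0.016402185533366226)) 94
 blue 81 (array([ 0.42858213, -0.28615711]), np.float64(0.014919716874754728))
bp (array([ 0.50538139, -0.28374131]), np.float64(0.026377940567512248)) 245
 blue 206 (array([ 0.50918929, -0.28657557]), np.float64(0.02428908108502078))
nut [ 0.42165752 -0.28631234] 0.022929437419375275 0.278660385281881 tool [2.68728692e-03 1.08504687e-04 1.68264209e-06]
```

View pics/w5.png

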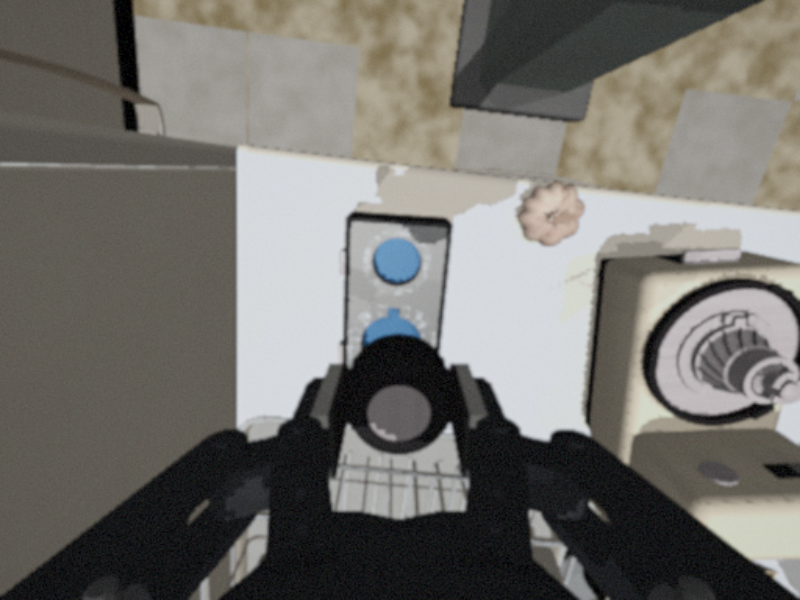

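The nut is held at (400,400) in the wrist picture. The round pocket is at (397,260), and the notch at (394,312) points towards it. The nut's offset in the gripper is still uncertain, so I check it with the side camera, using the part of the nut below the fingertips.

```bash
python3 - <<'E'
from meas import *
e=bot.get_obs()['eef_pos']
for n in('side','top'):
    c=shot(n);P=cloud(c);q=P.reshape(-1,3)
    for lo,hi in((.250,.257),(.257,.264),(.264,.272)):
        s=q[(q[:,2]>lo)&(q[:,2]<hi)&(abs(q[:,0]-e[0])<.05)&(abs(q[:,1]-e[1])<.04)]
        if len(s): print(n,lo,len(s),np.percentile(s,[0,3,50,97,100],0).round(4).tolist())
    cv2.imwrite(f'pics/{n}6.png',c['image'][:,:,::-1]); print(proj(c,e))
c=dict(np.load('w5.npz'));P=cloud(c)
# grey top disc of the nut in wrist image
g=c['image'].max(2); v=(g>60)&(P[...,2]>.268)&(P[...,2]<.29)
m=comp(v,(255,262)); u=outline(m); print('disc',m.sum(),circ(plane(c,u,.279)), np.median(P[m>0],0), u.min(0),u.max(0))
c=dict(np.load('w1.npz'));P=cloud(c);g=c['image'].max(2); v=(g>60)&(P[...,2]>.16)&(P[...,2]<.18)
m=comp(v,(256,188)); u=outline(m); print('disc1',m.sum(),circ(plane(c,u,.170)), np.median(P[m>0],0))
E
```

```text
side 0.25 7 [[0.4199, -0.2759, 0.2537], [0.4203, -0.2748, 0.2539], [0.4272, -0.2673, 0.2551], [0.4416, -0.2662, 0.2564], [0.4431, -0.266, 0.2566]]
side 0.257 18 [[0.4065, -0.2843, 0.2572], [0.4075, -0.283, 0.2573], [0.4366, -0.2704, 0.2591], [0.445, -0.2642, 0.263], [0.4464, -0.2628, 0.263]]
side 0.264 24 [[0.4071, -0.279, 0.264], [0.41, -0.279, 0.2641], [0.4333, -0.2669, 0.2678], [0.4444, -0.2602, 0.2713], [0.4446, -0.2602, 0.2719]]
[307.10701774  70.74650876]
top 0.264 1 [[0.4154, -0.2581, 0.2709], [0.4154, -0.2581, 0.2709], [0.4154, -0.2581, 0.2709], [0.4154, -0.2581, 0.2709], [0.4154, -0.2581, 0.2709]]
[355.85675676 205.32229192]
disc 1167 (array([ 0.42692889, -0.28532389]), np.float64(0.01107899980329492)) [ 0.42655628 -0.28533982  0.27910968] [235 247] [275 282]
disc1 746 (array([ 0.45573568, -0.02135137]), np.float64(0.016965487696759315)) [ 0.45527041 -0.02157135  0.16970326]
```

>>> drive_tool(slide=[[0.011, -0.005, 0.1], [0.011, -0.005, 0.22], [0.011, -0.005, 0.36], [0.011, -0.005, 0.5], [0.011, -0.005, 0.62], [0.011, -0.005, 0.72], [0.011, -0.005, 0.79], [0.011, -0.005, 0.79]], rotation=[[0, 0, 0], [0, 0, 0], [0, 0, 0], [0, 0, 0], [0, 0, 0], [0, 0, 0], [0, 0, 0], [0, 0, 0]])

```text
clock: 16.85
eef_pos: [0.4208, -0.2872, 0.0642]
tool_rot: [-0.058, 0.998, 0.001, -0.001]
ft_force: [0.3, 0.6, -0.1]
grip_width: 0.0381
grasp_force: 61.4
```

```bash
python3 - <<'E'
from meas import *
o=bot.get_obs();print(o['eef_pos'],o['ft_force'],o['ft_torque'])
c=shot('wrist'); np.savez('w7.npz',**c)
a=c['image'][130:370,130:380]; cv2.imwrite('pics/w7.png',cv2.resize(a,None,fx=2.4,fy=2.4)[:,:,::-1])
E
```

```text
[ 0.42082544 -0.28722543  0.06419413] [ 0.26014718  0.56388566 -0.14729026] [ 0.01086358  0.02024465 -0.0290417 ]
```

View pics/w7.png

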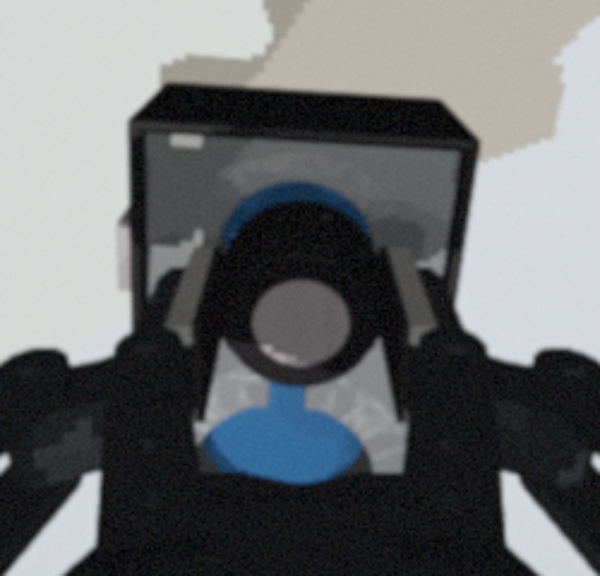

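The nut is centred over the round pocket: the blue crescent spans columns 223–370 and the nut is centred at about 299. I lower it slowly.

>>> drive_tool(slide=[[0, 0, 0.016], [0, 0, 0.03], [0, 0, 0.042], [0, 0, 0.052], [0, 0, 0.062], [0, 0, 0.07], [0, 0, 0.078], [0, 0, 0.084]], rotation=[[0, 0, 0], [0, 0, 0], [0, 0, 0], [0, 0, 0], [0, 0, 0], [0, 0, 0], [0, 0, 0], [0, 0, 0]])

```text
clock: 17.9
eef_pos: [0.422, -0.288, 0.0444]
tool_rot: [-0.058, 0.998, 0.0, -0.0]
ft_force: [-0.3, 0.2, -1.3]
grip_width: 0.0381
grasp_force: 61.4
```

```bash
python3 - <<'E'
from h import *
o=bot.get_obs();print(o['eef_pos'],o['ft_force'],o['ft_torque'],o['grip_width'])
E
```

```text
[ 0.42197608 -0.2880431   0.04441348] [-0.26837404  0.21827115 -1.32538127] [-0.00019153  0.03098129 -0.03539492] 0.03814371768600248
```

>>> drive_tool(slide=[[0, 0, 0.004], [0, 0, 0.008], [0, 0, 0.011], [0, 0, 0.013], [0, 0, 0.014], [0, 0, 0.014], [0, 0, 0.014], [0, 0, 0.014]], rotation=[[0, 0, 0], [0, 0, 0], [0, 0, 0], [0, 0, 0], [0, 0, 0], [0, 0, 0], [0, 0, 0], [0, 0, 0]])

```text
clock: 18.9
eef_pos: [0.422, -0.2881, 0.0438]
tool_rot: [-0.058, 0.998, -0.0, 0.001]
ft_force: [-5.5, 3.7, 19.2]
grip_width: 0.0383
grasp_force: 72.1
```

>>> drive_tool(slide=[[0, 0, 0], [0, 0, 0], [0, 0, 0], [0, 0, 0], [0, 0, -0.05], [0, 0, -0.15], [0, 0, -0.3], [0, 0, -0.5]], rotation=[[0, 0, 0], [0, 0, 0], [0, 0, 0], [0, 0, 0], [0, 0, 0], [0, 0, 0], [0, 0, 0], [0, 0, 0]], gripper=0.68)

```text
clock: 19.9
eef_pos: [0.4213, -0.2876, 0.1671]
tool_rot: [-0.058, 0.998, 0.001, -0.001]
ft_force: [0.7, -1.6, 0.6]
grip_width: 0.0578
grasp_force: 0.0
```

```bash
python3 - <<'E'
from meas import *
o=bot.get_obs();print(o['clock'],o['eef_pos'],o['joint_pos'].round(3),R.from_quat(o['tool_rot']).as_matrix().round(4))
c=shot('wrist'); np.savez('w8.npz',**c); P=cloud(c);Z=P[...,2];near=np.hypot(P[...,0]-.424,P[...,1]+.287)<.03
print('nut top z',np.percentile(Z[near&(Z>.051)],[5,25,50,75,95]), near.sum())
m=comp((Z>.052)&near,proj(c,[.424,-.287,.057]));print(circ(plane(c,outline(m),.057)))
s=shot('side');P=cloud(s);Z=P[...,2];near=np.hypot(P[...,0]-.424,P[...,1]+.287)<.022; print('side',np.percentile(Z[near],[5,50,95]))
cv2.imwrite('pics/w8.png',cv2.resize(c['image'],(800,600))[:,:,::-1])
box(c)
E
```

```text
19.9 [ 0.42126191 -0.28756802  0.16706794] [-0.599  0.299 -0.087  1.186  0.    -0.714] [[-0.9934 -0.1149 -0.0016]
 [-0.1149  0.9934  0.0011]
 [ 0.0015  0.0013 -1.    ]]
nut top z [0.05665032 0.24310345 0.25116153 0.25729987 0.26390827] 13259
(array([ 0.42290965, -0.28801625]), np.float64(0.018966776189921708))
side [0.04505246 0.05656958 0.44137856]
box ((0.4700424075126648, -0.28687945008277893), (0.17231976985931396, 0.09462475031614304), 3.1032063961029053)
np (array([ 0.42341674, -0.28775858]), np.float64(0.021053071287735405)) 105
 blue 1617 (array([ 0.41866935, -0.2763319 ]), np.float64(0.007233149312738975))
bp (array([ 0.49969346, -0.28375514]), np.float64(0.02845925677319451)) 1783
 blue 1301 (array([ 0.51144915, -0.28218038]), np.float64(0.0262532568303645))
```

View pics/w8.png

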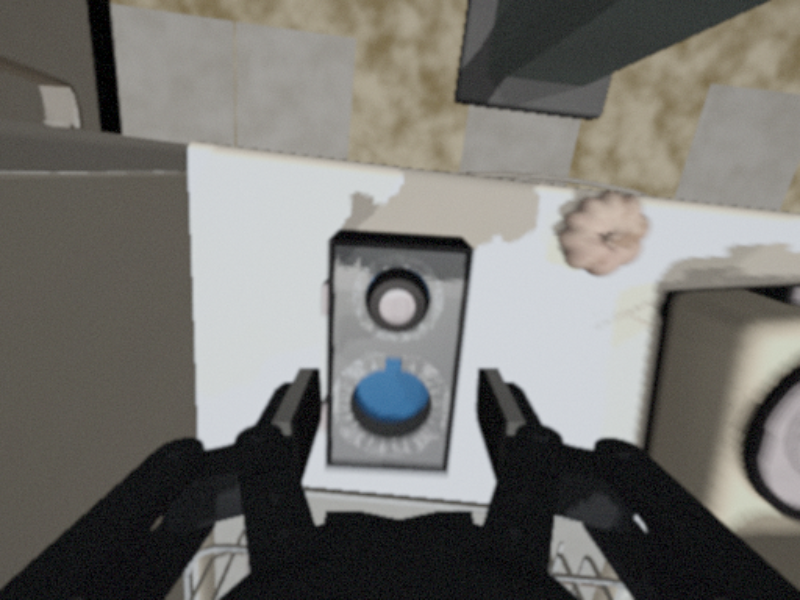

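The nut stands in its pocket at (397,305), with its top at z = 0.0566 (0.057 expected), so it is seated. The burr pocket is open at (392,400). Now back to the grinder.

>>> drive_tool(slide=[[-0.02, 0.06, -0.15], [-0.05, 0.18, -0.28], [-0.08, 0.3, -0.36], [-0.1, 0.42, -0.4], [-0.13, 0.54, -0.4], [-0.15, 0.67, -0.4], [-0.18, 0.79, -0.4], [-0.2, 0.9, -0.4]], rotation=[[0, 0, -0.02], [0, 0, -0.04], [0, 0, -0.06], [0, 0, -0.08], [0, 0, -0.1], [0, 0, -0.1], [0, 0, -0.1], [0, 0, -0.1]])

```text
clock: 21.0
eef_pos: [0.4457, -0.0577, 0.2664]
tool_rot: [-0.083, 0.997, -0.0, 0.0]
ft_force: [0.3, -0.3, 0.4]
grip_width: 0.058
grasp_force: 0.0
```

>>> drive_tool(slide=[[-0.025, 0.06, 0], [-0.05, 0.12, 0], [-0.06, 0.155, 0], [-0.06, 0.155, 0], [-0.06, 0.155, 0], [-0.06, 0.155, 0], [-0.06, 0.155, 0], [-0.06, 0.155, 0]], rotation=[[0, 0, 0], [0, 0, 0], [0, 0, 0], [0, 0, 0], [0, 0, 0], [0, 0, 0], [0, 0, 0], [0, 0, 0]])

```text
clock: 22.0
eef_pos: [0.4542, -0.0183, 0.2661]
tool_rot: [-0.082, 0.997, -0.0, 0.0]
ft_force: [-0.3, 0.1, 0.3]
grip_width: 0.0584
grasp_force: 0.0
```

```bash
python3 - <<'E'
from meas import *
es=[];o=bot.get_obs();T=R.from_quat(o['tool_rot']).as_matrix();print(o['clock'],o['eef_pos'],T.round(4))
c=shot('wrist'); np.savez('w9.npz',**c)
P=cloud(c);X,Y,Z=P[...,0],P[...,1],P[...,2];near=lambda r:np.hypot(X-.4555,Y+.02)<r
m=comp((Z>.156)&(Z<.168)&near(.022),proj(c,[.4555,-.02,.161]));print('spindle',m.sum(),circ(plane(c,outline(m),.161)))
dk=(c['image'].max(2)<75)&(Z>.095)&(Z<.118)&near(.075)&~near(.045)
m=comp(dk,proj(c,[.455,-.02,.108]));h=cv2.convexHull(np.argwhere(m)[:,::-1].astype(np.int32)).reshape(-1,2)
print('rim',circ(plane(c,h,.108)))
tip=lambda a:T.T@np.r_[np.array(a)-o['eef_pos'][:2],0]*1e3
print('tool delta of (.4555,-.02)',tip([.4555,-.02]))
E
```

```text
22.0 [ 0.45418559 -0.0183293   0.26607289] [[-9.865e-01 -1.640e-01  0.000e+00]
 [-1.640e-01  9.865e-01 -1.000e-04]
 [-0.000e+00 -1.000e-04 -1.000e+00]]
spindle 235 (array([ 0.45444091, -0.02082114]), np.float64(0.008853814324429249))
rim (array([ 0.45547386, -0.01986527]), np.float64(0.060103455355023434))
tool delta of (.4555,-.02) [-1.02268080e+00 -1.86360715e+00  1.30736815e-04]
```

>>> drive_tool(slide=[[-0.004, -0.008, 0.1], [-0.004, -0.008, 0.2], [-0.004, -0.008, 0.3], [-0.004, -0.008, 0.4], [-0.004, -0.008, 0.47], [-0.004, -0.008, 0.52], [-0.004, -0.008, 0.548], [-0.004, -0.008, 0.548]], rotation=[[0, 0, 0], [0, 0, 0], [0, 0, 0], [0, 0, 0], [0, 0, 0], [0, 0, 0], [0, 0, 0], [0, 0, 0]])

```text
clock: 23.05
eef_pos: [0.4554, -0.0199, 0.1289]
tool_rot: [-0.083, 0.997, 0.0, -0.0]
ft_force: [-0.6, -0.1, -0.1]
grip_width: 0.0581
grasp_force: 0.0
```

>>> drive_tool(slide=[[0, 0, 0], [0, 0, 0], [0, 0, 0], [0, 0, 0], [0, 0, 0], [0, 0, 0], [0, 0, 0], [0, 0, 0]], rotation=[[0, 0, 0], [0, 0, 0], [0, 0, 0], [0, 0, 0], [0, 0, 0], [0, 0, 0], [0, 0, 0], [0, 0, 0]], gripper=0.3)

```text
clock: 24.05
eef_pos: [0.4562, -0.0198, 0.1302]
tool_rot: [-0.083, 0.997, 0.0, 0.001]
ft_force: [-0.7, 0.3, 5.7]
grip_width: 0.0337
grasp_force: 59.4
```

>>> drive_tool(slide=[[0, 0, -0.03], [0, 0, -0.08], [0, 0, -0.14], [0, 0, -0.21], [0, 0, -0.29], [0, 0, -0.38], [0, 0, -0.47], [0, 0, -0.56]], rotation=[[0, 0, 0], [0, 0, 0], [0, 0, 0], [0, 0, 0], [0, 0, 0], [0, 0, 0], [0, 0, 0], [0, 0, 0]])

```text
clock: 25.05
eef_pos: [0.4551, -0.0198, 0.2702]
tool_rot: [-0.083, 0.997, 0.0, -0.0]
ft_force: [0.8, -0.4, -2.6]
grip_width: 0.0341
grasp_force: 60.3
```

```bash
python3 - <<'E'
from meas import *
o=bot.get_obs();print(o['clock'],o['eef_pos'],o['ft_force'],o['grip_width'])
c=shot('wrist'); np.savez('w10.npz',**c); s=shot('side'); np.savez('s10.npz',**s)
u,v=proj(s,o['eef_pos']).astype(int);print(u,v)
a=cv2.resize(c['image'],(400,300)); b=cv2.resize(s['image'][max(v-45,0):v+45,u-60:u+60],(400,300))
cv2.imwrite('pics/w10.png',np.hstack([cv2.resize(c['image'][180:384,120:392],(400,300)),b])[:,:,::-1])
E
```

```text
25.05 [ 0.45511783 -0.01983718  0.27015114] [ 0.79827889 -0.35109937 -2.57678712] 0.03406950216215901
283 159
```

View pics/w10.png

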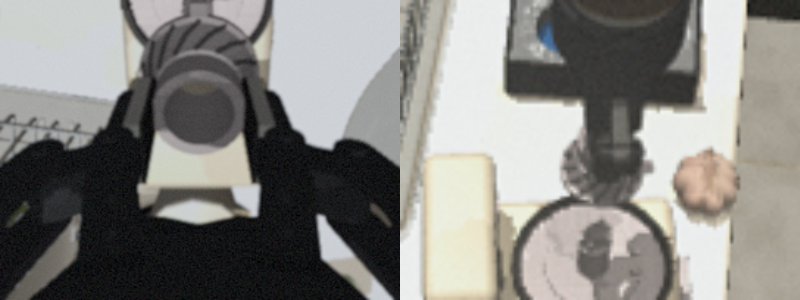

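The burr is held and clear of the spindle: its bore is at (200,110) on the left half, and its key is at (648,165) on the right, towards the front. Now to the box.

>>> drive_tool(slide=[[0, -0.08, 0], [0, -0.2, 0], [-0.005, -0.33, 0], [-0.01, -0.46, 0], [-0.015, -0.59, 0], [-0.018, -0.72, 0], [-0.018, -0.84, 0], [-0.018, -0.95, 0]], rotation=[[0, 0, 0.02], [0, 0, 0.05], [0, 0, 0.08], [0, 0, 0.12], [0, 0, 0.16], [0, 0, 0.2], [0, 0, 0.224], [0, 0, 0.224]])

```text
clock: 26.15
eef_pos: [0.4986, -0.2543, 0.2677]
tool_rot: [-0.026, 1.0, 0.001, -0.001]
ft_force: [0.2, -0.1, -3.6]
grip_width: 0.034
grasp_force: 60.4
```

>>> drive_tool(slide=[[0.002, -0.04, 0], [0.006, -0.08, 0], [0.011, -0.115, 0], [0.014, -0.122, 0], [0.014, -0.122, 0], [0.014, -0.122, 0], [0.014, -0.122, 0], [0.014, -0.122, 0]], rotation=[[0, 0, 0], [0, 0, 0], [0, 0, 0], [0, 0, 0], [0, 0, 0], [0, 0, 0], [0, 0, 0], [0, 0, 0]])

```text
clock: 27.15
eef_pos: [0.4972, -0.2839, 0.2691]
tool_rot: [-0.027, 1.0, -0.0, 0.0]
ft_force: [0.2, 0.4, -2.8]
grip_width: 0.0339
grasp_force: 60.5
```

```bash
python3 - <<'E'
from meas import *
o=bot.get_obs();e=o['eef_pos'];T=R.from_quat(o['tool_rot']).as_matrix();print(o['clock'],e,o['joint_pos'].round(3),np.degrees(np.arctan2(-T[1,0],-T[0,0])))
c=shot('wrist'); np.savez('w11.npz',**c);box(c)
P=cloud(c);Z=P[...,2];zt=e[2]+.0145
m=comp((Z>zt-.007)&(Z<zt+.007)&(np.hypot(P[...,0]-e[0],P[...,1]-e[1])<.024),proj(c,[e[0],e[1],zt]))
print('burr top',circ(plane(c,outline(m),zt)),np.median(Z[m>0]))
print('tool delta to (.5036,-.2835):',1e3*T.T@np.r_[.5036-e[0],-.2835-e[1],0])
s=shot('side');P=cloud(s);q=P.reshape(-1,3)
s2=q[(q[:,2]>e[2]-.028)&(q[:,2]<e[2]-.012)&(np.hypot(q[:,0]-e[0],q[:,1]-e[1])<.045)];print('side burr',len(s2),np.percentile(s2,[0,3,97,100],0).round(4).tolist())
b=q[(q[:,2]>.044)&(q[:,2]<.053)&(np.hypot(q[:,0]-.47,q[:,1]+.285)<.11)];print('side box x',np.percentile(b[:,0],[0,1,99,100]))
E
```

```text
27.15 [ 0.49721143 -0.28386248  0.26910991] [-0.519  0.378  0.293  1.486  0.    -0.572] 3.0671482151438423
box ((0.4674283266067505, -0.2873256504535675), (0.16069452464580536, 0.09499207884073257), 3.1446008682250977)
np (array([ 0.4238478 , -0.28785398]), np.float64(0.020726256112328128)) 69
 blue 82 (array([ 0.42398842, -0.28744538]), np.float64(0.02020275906843763))
bp (array([ 0.4987987 , -0.28400243]), np.float64(0.027506177159427367)) 1203
 blue 2473 (array([ 0.50285904, -0.28285216]), np.float64(0.027327665756881697))
burr top (array([ 0.49491393, -0.28352794]), np.float64(0.019643837540352444)) 0.2822018967098354
tool delta to (.5036,-.2835): [-6.39881472e+00  2.01310251e-02  3.14990608e-04]
side burr 137 [[0.4629, -0.2977, 0.2415], [0.4655, -0.2922, 0.2436], [0.5205, -0.2567, 0.2561], [0.522, -0.2556, 0.257]]
side box x [0.38343868 0.38549834 0.55501174 0.55713228]
```

>>> drive_tool(slide=[[-0.012, 0, 0.06], [-0.025, 0, 0.14], [-0.025, 0, 0.24], [-0.025, 0, 0.34], [-0.025, 0, 0.44], [-0.025, 0, 0.52], [-0.025, 0, 0.56], [-0.025, 0, 0.56]], rotation=[[0, 0, 0], [0, 0, 0], [0, 0, 0], [0, 0, 0], [0, 0, 0], [0, 0, 0], [0, 0, 0], [0, 0, 0]])

```text
clock: 28.25
eef_pos: [0.5028, -0.2834, 0.1279]
tool_rot: [-0.027, 1.0, 0.001, -0.001]
ft_force: [-0.1, -0.4, -2.9]
grip_width: 0.0341
grasp_force: 60.5
```

```bash
cat > b.py <<'E'
from meas import *
def ringfit(c,e,zt,show=0):
    """neck-top ring: outer and bore circles from depth, on plane zt"""
    P=cloud(c);X,Y,Z=P[...,0],P[...,1],P[...,2]
    m=comp((abs(Z-zt)<.004)&(np.hypot(X-e[0],Y-e[1])<.026),proj(c,[e[0],e[1],zt]))
    cs,h=cv2.findContours(m,cv2.RETR_CCOMP,cv2.CHAIN_APPROX_NONE)
    for k,q in enumerate(cs):
        if len(q)>25: print('hole' if h[0][k][3]>=0 else 'outer',len(q),*circ(plane(c,q.reshape(-1,2),zt)))
    print('medZ',np.median(Z[m>0]))
if __name__=='__main__':
    o=bot.get_obs();e=o['eef_pos'];T=R.from_quat(o['tool_rot']).as_matrix();print(o['clock'],e,o['ft_force'].round(1),np.degrees(np.arctan2(-T[1,0],-T[0,0])))
    c=shot('wrist'); np.savez('w12.npz',**c); ringfit(c,e,e[2]+.0142)
    w=dict(np.load('w11.npz')); ringfit(w,[.4972,-.2838],.2833)
    # key & flange: pixels of steel around flange height
    P=cloud(c);X,Y,Z=P[...,0],P[...,1],P[...,2];zb=e[2]-.025
    q=P[(Z>zb-.001)&(Z<zb+.009)&(np.hypot(X-e[0],Y-e[1])<.045)]
    r=np.hypot(q[:,0]-e[0],q[:,1]-e[1]);k=q[r>.0315];print('key pts',len(k),k.mean(0) if len(k) else '', 'flange minx',q[:,0].min() if len(q) else '')
    box(c)
E
python3 b.py
```

```text
28.25 [ 0.50280359 -0.28335067  0.12791895] [-0.1 -0.4 -2.9] 3.0502106526998283
outer 294 [ 0.50011844 -0.28343388] 0.019561584908205407
hole 134 [ 0.50076648 -0.28304308] 0.012888927581429517
medZ 0.14107440675857547
outer 289 [ 0.49474066 -0.28392925] 0.019459001485260564
hole 134 [ 0.49517158 -0.28358832] 0.012868906509205387
medZ 0.28231881585654817
key pts 81 [ 0.46942716 -0.28478371  0.10640886] flange minx 0.4679876302164876
box ((0.46303844451904297, -0.2869715094566345), (0.15389423072338104, 0.09514638781547546), 2.993549346923828)
np (array([ 0.42403371, -0.28776439]), np.float64(0.020958507756478336)) 159
 blue 168 (array([ 0.42338235, -0.2875995 ]), np.float64(0.020721896209733345))
bp (array([ 0.49422452, -0.28431758]), np.float64(0.022112488152621974)) 1127
 blue 2851 (array([ 0.49960088, -0.28359098]), np.float64(0.022305274983821857))
```

```bash
cat > p.py <<'E'
from meas import *
from scipy.optimize import least_squares
def fixr(p,r,c0):
    f=least_squares(lambda s:np.hypot(p[:,0]-s[0],p[:,1]-s[1])-r,c0,loss='soft_l1',f_scale=.0007);return f.x,np.std(f.fun)*1e3
def edge(f,c0,r,z=.045,lowx=-.02):
    c=dict(np.load(f));P=cloud(c);X,Y,Z=P[...,0],P[...,1],P[...,2]
    h=comp((Z<z-.0025)&(Z>.005)&(np.hypot(X-c0[0],Y-c0[1])<.06),proj(c,[*c0,z-.01]))
    p=plane(c,outline(h),z)[:,:2]; d=p-c0
    a=np.arctan2(d[:,1],d[:,0]); near=(abs(a)>np.radians(70))&(abs(a)<np.radians(150)) # lip edges facing camera, notch left out
    print(f,'near',near.sum(),fixr(p[near],r,c0),'all',fixr(p[abs(a)<np.radians(155)],r,c0),'free',circ(p[abs(a)<np.radians(155)]))
for f in('w1.npz','w8.npz'): edge(f,np.array([.503,-.284]),.0295)
edge('w1.npz',np.array([.4236,-.2872]),.022); edge('w5.npz',np.array([.4236,-.2872]),.022)
c=dict(np.load('w8.npz'));P=cloud(c);Z=P[...,2];g=c['image'].max(2)
m=comp((g>90)&(Z>.053)&(Z<.06)&(np.hypot(P[...,0]-.424,P[...,1]+.2875)<.02),proj(c,[.424,-.2875,.057]));print('nut disc',m.sum(),circ(plane(c,outline(m),.057)))
E
python3 p.py
```

```text
w1.npz near 46 (array([ 0.50609473, -0.28226766]), np.float64(1.146893132028871)) all (array([ 0.50238597, -0.28180183]), np.float64(1.027122911712949)) free (array([ 0.50364969, -0.28206592]), np.float64(0.027743854770714716))
w8.npz near 60 (array([ 0.50379913, -0.28353771]), np.float64(0.680795011899853)) all (array([ 0.50127803, -0.28366138]), np.float64(0.7133571732481981)) free (array([ 0.50205869, -0.28362275]), np.float64(0.02843767653018825))
w1.npz near 38 (array([ 0.42499145, -0.28671354]), np.float64(0.8892176778514739)) all (array([ 0.42355383, -0.28661069]), np.float64(0.7096389934421499)) free (array([ 0.42394535, -0.28657907]), np.float64(0.02107098379166268))
w5.npz near 40 (array([ 0.42443186, -0.28787597]), np.float64(0.5524752747958566)) all (array([ 0.42258084, -0.28789516]), np.float64(0.5023142625691158)) free (array([ 0.42313251, -0.28790361]), np.float64(0.021115741505910446))
nut disc 494 (array([ 0.42584211, -0.28740038]), np.float64(0.012542742816499154))
```

>>> drive_tool(slide=[[-0.006, -0.001, 0.05], [-0.006, -0.001, 0.11], [-0.006, -0.001, 0.16], [-0.006, -0.001, 0.19], [-0.006, -0.001, 0.21], [-0.006, -0.001, 0.22], [-0.006, -0.001, 0.23], [-0.006, -0.001, 0.238]], rotation=[[0, 0, 0], [0, 0, 0], [0, 0, 0], [0, 0, 0], [0, 0, 0], [0, 0, 0], [0, 0, 0], [0, 0, 0]])

```text
clock: 29.3
eef_pos: [0.5051, -0.284, 0.0698]
tool_rot: [-0.027, 1.0, -0.0, 0.0]
ft_force: [-1.1, 0.2, 0.9]
grip_width: 0.0338
grasp_force: 60.7
```

```bash
python3 - <<'E'
from h import *
o=bot.get_obs();print(o['eef_pos'],o['ft_force'],o['ft_torque'],o['grip_width'])
E
```

```text
[ 0.50510819 -0.28400993  0.06979802] [-1.05069844  0.24485075  0.85633904] [ 0.01346015  0.17973831 -0.05604201] 0.03377572340124957
```

>>> drive_tool(slide=[[0, 0, 0.002], [0, 0, 0.004], [0, 0, 0.006], [0, 0, 0.008], [0, 0, 0.008], [0, 0, 0.008], [0, 0, 0.008], [0, 0, 0.008]], rotation=[[0, 0, 0], [0, 0, 0], [0, 0, 0], [0, 0, 0], [0, 0, 0], [0, 0, 0], [0, 0, 0], [0, 0, 0]])

```text
clock: 30.3
eef_pos: [0.5049, -0.2839, 0.0675]
tool_rot: [-0.027, 1.0, -0.0, -0.0]
ft_force: [0.1, 0.2, -2.7]
grip_width: 0.0338
grasp_force: 60.5
```

```bash
python3 - <<'E'
from h import *
o=bot.get_obs();print(o['eef_pos'],o['ft_force'],o['ft_torque'],o['grip_width'])
E
```

```text
[ 0.50490182 -0.28391818  0.06754794] [ 0.11886804  0.19295763 -2.74196793] [ 0.01416722  0.0381754  -0.01274886] 0.033830252504363105
```

>>> drive_tool(slide=[[0, 0, 0.008], [0, 0, 0.016], [0, 0, 0.024], [0, 0, 0.032], [0, 0, 0.04], [0, 0, 0.048], [0, 0, 0.056], [0, 0, 0.062]], rotation=[[0, 0, 0], [0, 0, 0], [0, 0, 0], [0, 0, 0], [0, 0, 0], [0, 0, 0], [0, 0, 0], [0, 0, 0]])

```text
clock: 31.3
eef_pos: [0.5049, -0.2839, 0.0519]
tool_rot: [-0.027, 1.0, -0.0, -0.0]
ft_force: [0.0, 0.6, -3.3]
grip_width: 0.0339
grasp_force: 60.5
```

```bash
python3 - <<'E'
from h import *
o=bot.get_obs();print(o['eef_pos'],o['ft_force'],o['ft_torque'],o['grip_width'])
E
```

```text
[ 0.50488826 -0.28391964  0.05191517] [ 0.03520807  0.57237724 -3.34468316] [0.01198888 0.07123142 0.01424936] 0.03390201028673572
```

It slides in freely. About 5 mm remain.

>>> drive_tool(slide=[[0, 0, 0.005], [0, 0, 0.009], [0, 0, 0.013], [0, 0, 0.016], [0, 0, 0.019], [0, 0, 0.021], [0, 0, 0.021], [0, 0, 0.021]], rotation=[[0, 0, 0], [0, 0, 0], [0, 0, 0], [0, 0, 0], [0, 0, 0], [0, 0, 0], [0, 0, 0], [0, 0, 0]])

```text
clock: 32.3
eef_pos: [0.505, -0.2839, 0.0473]
tool_rot: [-0.027, 1.0, -0.0, 0.0]
ft_force: [-2.4, 0.8, 3.9]
grip_width: 0.0339
grasp_force: 61.1
```

```bash
python3 - <<'E'
from h import *
o=bot.get_obs();print(o['eef_pos'],o['ft_force'],o['ft_torque'],o['grip_width'])
E
```

```text
[ 0.50495794 -0.2839282   0.04733576] [-2.38819075  0.84819075  3.85983162] [ 0.28676949  0.52466365 -0.0029877 ] 0.033941330522048764
```

>>> drive_tool(slide=[[0, 0, 0], [0, 0, 0], [0, 0, 0], [0, 0, 0], [0, 0, -0.05], [0, 0, -0.15], [0, 0, -0.3], [0, 0, -0.5]], rotation=[[0, 0, 0], [0, 0, 0], [0, 0, 0], [0, 0, 0], [0, 0, 0], [0, 0, 0], [0, 0, 0], [0, 0, 0]], gripper=0.65)

```text
clock: 33.3
eef_pos: [0.5042, -0.2835, 0.1728]
tool_rot: [-0.027, 1.0, 0.0, -0.001]
ft_force: [0.9, -0.6, -0.1]
grip_width: 0.0555
grasp_force: 0.0
```

```bash
python3 - <<'E'
from b import *
o=bot.get_obs();print(o['clock'],o['eef_pos'],o['ft_force'].round(1),o['grip_width'])
for n in('wrist','side','top'):
    c=shot(n);P=cloud(c);X,Y,Z=P[...,0],P[...,1],P[...,2]
    for nm,x,y,r0,r in(('burr',.5034,-.2835,.0145,.0172),('nut',.4243,-.2873,0,.012)):
        d=np.hypot(X-x,Y-y);q=P[(d>r0)&(d<r)&(Z<.1)&(Z>.04)];
        if len(q)>8:
            A=np.c_[q[:,:2]-[x,y],np.ones(len(q))];s=np.linalg.lstsq(A,q[:,2],rcond=None)[0];print(n,nm,len(q),'z med',np.median(q[:,2]).round(4),'tilt',s[:2].round(3))
    if n=='wrist': ringfit(c,[.5034,-.2835],.061)
E
```

```text
33.3 [ 0.50422163 -0.28350397  0.17278008] [ 0.9 -0.6 -0.1] 0.055502582120933154
wrist burr 381 z med 0.0602 tilt [ 0.028 -0.007]
wrist nut 554 z med 0.057 tilt [-0.    -0.006]
outer 98 [ 0.50391291 -0.28377324] 0.017702558152839803
hole 74 [ 0.5037109  -0.28380346] 0.01347655092355997
medZ 0.06053882937377683
side burr 28 z med 0.0607 tilt [ 0.037 -0.075]
side nut 43 z med 0.0572 tilt [-0.02  -0.026]
```

Burr and nut both read at their seated heights (0.061 and 0.057 m), upright and centred, and the gripper is clear. I hand it in.

```bash
python3 -c "
from workcell import bot
print(bot.job_done())"
```

```text
the job is handed in; nothing more can be done
None
```

The job is handed in (no verdict was returned): the nut came off counter-clockwise without dragging the spindle. By the last depth readings, both nut and burr are fully down in their pockets; I inferred the key in the notch from the burr's seated height.

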